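Seat and clamp the casting mould

TASK

Get the plaster mould ready for pouring: push it along its channel with the fingertips until it is fully home against the metal end stop, then flip the clamp's lever over past its centre so that it snaps across and its rubber pad holds the mould down. Only push: do not lift or tip the mould, leave the lever alone until the mould is home, and leave the jug, bottle and jar where they are.

Things in the scene. Friction and masses are not known exactly. Their poses are not given: they have to be found in the camera images.
- jig: Plywood board 280 x 200 x 16 mm fixed on the bench. Origin on the bench surface; +x along the channel towards the end stop, z up. Spans x -150 to 130, y -100 to 100 mm. Channel centred on y = 0: two wooden rails 12 mm wide, inner faces at y = +-37, tops at z = 30, from x = -135 to 90. The clamp stands on the +y side.
- stop_face (a point): Middle of the metal end stop's face at the channel's far end, at x = 90, y = 0, z = 34 mm in the jig's frame; the face is 98 mm wide (y) and its top is at z = 52.
- lever_pivot (a point): Pivot of the clamp lever, at x = 55, y = 62, z = 90 mm in the jig's frame, axis along the jig's x. The steel bracket that carries it takes up x 30 to 80, y 50 to 84, up to z = 102.
- mould: Two-part plaster mould, one solid block 120 x 70 x 54 mm (x, y, z), 0.35 to 0.65 kg, seam at mid-height, dark pouring hole on top. Loose on the board in the channel, 2 mm play each side. Origin: centre of its underside; +x end towards the stop. Home at x = 30 mm in the jig's frame (z = 16); starts 30 to 65 mm short. Sliding takes 2 to 8 N.
- clamp_lever (a joint): Toggle lever angle, rad. 0 = open: handle leans 30 deg outward (jig +y), hold-down arm up, clear of the mould. 0.52 = centre, handle upright. About 1.05 = closed on the mould: handle leans 30 deg inward (-y), arm level over it (1.15 with no mould). A spring drives it away from centre: from open it takes 6 to 9 N near the handle's end; past centre it snaps over by itself.
- handle_tip (a point): Outer end of the lever's handle, on its axis, 100 mm from the pivot. Round: steel 12 mm thick for 40 mm from the pivot, then a black grip 18 mm thick. Open: x = 55, y = 112, z = 177 mm in the jig's frame; upright z = 190; closed y = 12, z = 177. To close, push the handle in the jig's -y direction.
- clamp_pad: Round rubber pad, 20 mm across, at the end of the lever's hold-down arm, 58 mm from the pivot; origin at the centre of its pressing face. Closed, it presses on the mould's top with about 7 N at x = 55, y = 4 mm in the jig's frame.
- jug: White plastic jug with a handle, 84 mm across, 110 mm high, empty, standing loose on the bench at the jig's -y side. Origin at the centre of its underside. Bystander.
- soap: White plastic bottle, 64 mm across, 150 mm high, standing loose on the bench at the jig's +y side. Origin at the centre of its underside. Bystander.
- jar: Small glass jar with a steel lid, 56 mm across, 70 mm high, standing loose on the bench beyond the clamp on the +y side. Origin at the centre of its underside. Bystander.
There are look-alikes about, which are no part of the job. What is shaped like the mould but green is not meant.

How it is judged:
By the outcome, as a careful person would: the job done as asked, in the order asked, and still so for the second after the job is handed in, with the robot touching nothing.
It also fails if it takes over 48 s, if anything falls off the work surface, if the arm or the gripper's body presses on something with over 40 N, if the wrist force passes 120 N, or if a joint passes its speed limit or range.

ROBOT

A 6-joint arm with a two-finger parallel gripper is mounted at the origin on the work surface. World frame = base frame: x ahead of the robot, y to its left, z up, the work surface at z = 0. Lengths are in m, angles in rad, forces in N, time in s.
With the tool pointing down it reaches from about 0.4 to 0.925 m from the base axis. Payload 3.4 kg.
Tool frame: the origin (TCP) lies at the very end of the fingers, on their centre line; the grasp point (between the pads) lies 19 mm behind it; x points along the fingers, y is the direction in which the jaws open and shut, and the axes are right-handed (so a half turn about x gives the same grasp; the last joint's range is limited). The gripper opens to 85 mm and grips with 20 to 120 N. Pads are 22 mm wide; open, the fingers measure 114 mm over their backs; the gripper's body (76 mm by 85 mm) begins 54 mm behind the grasp point. The pads swing forward as they close: fully open they stand 13 mm farther back than shut.
Start: joints at [-1.185, 0.307, 1.506, -0, 1.328, -0.073], TCP at [0.255, -0.516, 0.211] pointing down, gripper open.
Joint ranges: [-3.12, 3.12], [-1.05, 2.28], [0.14, 2.33], [-1.42, 4.57], [0.1, 2.73], [-2.68, 2.68]. Speed limits (rad/s): [2.57, 2.57, 3.14, 3.14, 3.14, 3.14].

INTERFACE

Orientations are given as a unit quaternion [w, x, y, z].
In Python, from workcell import read_state, read_camera, close_job, boxes_of, silhouettes, tip_of gives the robot as it stands.
- The arm moves only by the tool jog_arm, never from a script. Its argument "steps" is a list of rows, each a list of 3 entries, a list of its own where there are three numbers: the turn, a rotation vector about the tool's x, y, z in rad, then the shift along the tool's x, y, z in mm, then the opening, from 0 (shut) to 1 (fully open). In form: [[[ax, ay, az], [tx, ty, tz], hand], ...]. A call has 1 to 12 rows; each row is the pose to reach, as a shift and turn from the pose commanded when the call began, along the tool's axes at that moment; what a row does not reach only later rows make up. A row lasts 1/10 s, in which the tool goes at most 50 mm and 8.59 degrees, less where a joint would pass 70% of its speed; a pose out of reach is approached as far as the arm can. A call with a gripper value outside its range is refused whole. The fingers move at their own pace and stop on an object; the grip force is fixed at half the most. Time passes only in rows, so rows that repeat a pose let the fingers close. It gives the time, the measured TCP pose, the force and the opening at its end, in the units of the state.
- read_state(): the state, without advancing time (a new reading comes with each control period).
- read_camera(name): name is "side" or "top" or "wrist"; returns a dict with "frame" (480x640x3 uint8, red, green, blue), "vfov" (degrees; the focal length in pixels is half the picture's height over the tangent of half this angle, whatever the lens; pixels are square), "cx", "cy" (the principal point, pixels), "R" (3x3) and "t" (3): a world point X has camera coordinates R X + t; the wrist camera has in their place "tool_from_camera" (4x4, takes a point from camera to tool coordinates, whose origin is the TCP and whose axes are the tool frame's). Camera axes: x right, y down, z forward; pixel columns grow to the right and rows downward; lengths in m; the calibration is good to about 2 mm. A picture is of the moment at which its call begins: read the wrist's pose just before it. There is no depth.
- close_job(): hands the job in, once; it reports no verdict.
Trained networks look in a picture, given as the dict that the camera call returned (one of the last four; its "shot" number tells which), for a name from the list of things; names that differ only in an ending like _2 or _b are one class to them, and where a whole thing is asked for, a point or a joint stands for the part that bears it (a point fixed in the world has none). Each returns a list of dicts, best first, with "conf" (0 to 1); they miss things now and then, are a little off and sometimes report something else, mostly with a low value. They report only what shows in the picture. A call takes as long as a camera call. They do not tell look-alikes from the thing itself.
- boxes_of(picture, name): "rect" ([left, top, width, height] in pixels, round what is visible of it).
- silhouettes(picture, name): "region" (480x640 bool, what is visible of it) and "rect" ([left, top, width, height] in pixels, round what is visible of it).
- tip_of(picture, name): "point" ([row, column] in pixels: a listed point, or the origin of a listed thing).
The state is a dict: "time": time; "joints": joint angles; "qvel": joint speeds; "tau": joint torques, N m; "ee_pos": TCP position; "ee_rot": TCP orientation; "ft_force": force on the tool from outside, world axes, zero at the start; "wrist_torque": the same for the moment, N m; "grip_width": finger opening in m.
Only numpy, scipy, OpenCV 4.12 (cv2) and the standard library are available. Lean on these libraries where they do the work, as an engineer would, in place of code of your own. Each camera call takes 0.05 s, during which the arm holds its last target. There are 200 camera calls.

## Working session

There is one attempt and no reset: what is moved stays moved. The work goes in short steps, Python scripts to look and compute and a tool call to move; the robot and the scene stay as the last step left them, time stands still between calls to the robot, and variables do not carry over. Pictures are saved under pics/ and viewed, on a budget of 10 in all, crops included, one or two more only if the job needs it, and the job is handed in when it is done.

Besides the shell and the picture viewer there is one more tool, called after "Call:" in YAML: its name, and indented under it one key for each argument. jog_arm: Moves the arm, as the interface text tells. Its arguments: {"type":"object","properties":{"steps":{"type":"array","items":{"type":"array"}}},"required":["steps"]}

```bash
mkdir -p pics; cat > h.py <<'E'
import numpy as np, cv2
from workcell import *
def K(p):
    f=240/np.tan(np.radians(p['vfov'])/2); return f
def ray(p,uv):
    f=K(p); d=np.array([(uv[0]-p['cx'])/f,(uv[1]-p['cy'])/f,1.])
    R=np.array(p['R']);t=np.array(p['t']); return -R.T@t, R.T@d
def atz(p,uv,z):
    o,d=ray(p,uv); return o+d*(z-o[2])/d[2]
def proj(p,X):
    c=np.array(p['R'])@X+np.array(p['t']); f=K(p); return np.array([f*c[0]/c[2]+p['cx'],f*c[1]/c[2]+p['cy']])
def tri(ps,uvs):
    A=np.zeros((3,3));b=np.zeros(3)
    for p,uv in zip(ps,uvs):
        o,d=ray(p,uv);d=d/np.linalg.norm(d);M=np.eye(3)-np.outer(d,d);A+=M;b+=M@o
    X=np.linalg.solve(A,b); return X,[np.round(proj(p,X)-uv,1) for p,uv in zip(ps,uvs)]
E
python3 - <<'E'
from h import *
P={}
for n in('top','side'):
    p=P[n]=read_camera(n); cv2.imwrite(f'pics/{n}0.png',p['frame'][:,:,::-1])
    print(n,-np.array(p['R']).T@np.array(p['t']),p['vfov'])
    for k in('mould','stop_face','lever_pivot','handle_tip','clamp_pad','jug','soap','jar','jig'):
        print(k,[(np.round(d['point'][::-1],1).tolist(),round(d['conf'],2)) for d in tip_of(p,k)][:3],
          [(np.round(d['rect']).tolist(),round(d['conf'],2)) for d in boxes_of(p,k)][:3] if k in('mould','jig','clamp_lever','jug','soap','jar') else '')
s=read_state();print(s['time'],s['ee_pos'],s['ee_rot'],s['grip_width'])
E
```

```text
top [0.39892218 0.0334197  1.21951052] 49.50930221455997
mould [([463.9, 345.6], 0.95), ([364.7, 283.0], 0.73), ([359.1, 168.4], 0.68)] [([347.0, 141.0, 31.0, 54.0], 0.68), ([340.0, 253.0, 48.0, 62.0], 0.66), ([447.0, 315.0, 47.0, 60.0], 0.57)]
stop_face [([343.9, 234.0], 0.55), ([362.0, 286.3], 0.41)] 
lever_pivot [([327.3, 253.3], 0.82)] 
handle_tip [([299.7, 253.2], 0.72)] 
clamp_pad [([347.3, 244.5], 0.46)] 
jug [([427.3, 247.9], 0.97)] [([412.0, 220.0, 56.0, 48.0], 0.92)]
soap [([259.5, 343.0], 0.7)] [([239.0, 325.0, 34.0, 34.0], 0.82)]
jar [([226.2, 264.9], 0.92), ([259.9, 344.3], 0.33)] [([213.0, 250.0, 27.0, 26.0], 0.75)]
jig [([356.2, 273.6], 0.93)] [([300.0, 208.0, 119.0, 142.0], 0.84)]
side [0.16882565 0.627467   0.94796114] 46.952080108500894
mould [([385.2, 261.2], 0.95), ([289.1, 205.6], 0.9), ([488.2, 234.2], 0.78)] [([263.0, 172.0, 52.0, 50.0], 0.97), ([464.0, 199.0, 63.0, 58.0], 0.56)]
stop_face [([336.5, 242.3], 0.71)] 
lever_pivot [([341.0, 247.0], 0.63)] 
handle_tip [([333.2, 238.9], 0.75)] 
clamp_pad [([351.1, 221.5], 0.6)] 
jug [([388.2, 211.9], 0.93)] [([373.0, 168.0, 43.0, 53.0], 0.93)]
soap [([369.9, 377.6], 0.65)] [([354.0, 329.0, 34.0, 62.0], 0.77)]
jar [([268.3, 348.0], 0.68)] [([252.0, 318.0, 31.0, 41.0], 0.66)]
jig [([369.8, 264.2], 0.79), ([338.8, 247.1], 0.73), ([333.7, 238.3], 0.44)] [([301.0, 215.0, 146.0, 106.0], 0.9)]
1.5 [ 0.25465665 -0.51555769  0.21049858] [ 0.16080116  0.68858186  0.16080722 -0.68857755] 0.08562876857271211
```

```bash
python3 - <<'E'
import cv2,numpy as np
a=cv2.imread('pics/top0.png')[110:390,200:510];b=cv2.imread('pics/side0.png')[150:400,230:540]
a=cv2.resize(a,None,fx=1.28,fy=1.28,interpolation=2);b=cv2.resize(b,None,fx=1.28,fy=1.28)
h=max(a.shape[0],b.shape[0]);o=np.zeros((h,a.shape[1]+b.shape[1],3),np.uint8);o[:a.shape[0],:a.shape[1]]=a;o[:b.shape[0],a.shape[1]:]=b
cv2.imwrite('pics/c0.png',o);print(o.shape)
from h import *
E
python3 - <<'E'
import sys;sys.path.insert(0,'.')
from h import *
a=read_camera('top');b=read_camera('side')
for n,u,v,z in(('mould',(364.7,283),(385.2,261.2),.016),('stop',(343.9,234),(336.5,242.3),.034),('piv',(327.3,253.3),(341,247),.09),('tip',(299.7,253.2),(333.2,238.9),.177),('pad',(347.3,244.5),(351.1,221.5),.15),('jig',(356.2,273.6),(369.8,264.2),0),('jug',(427.3,247.9),(388.2,211.9),0),('soap',(259.5,343),(369.9,377.6),0),('jar',(226.2,264.9),(268.3,348),0)):
    print(n,np.round(tri([a,b],[u,v])[0],3),tri([a,b],[u,v])[1],np.round(atz(a,u,z),3),np.round(atz(b,v,z),3))
E
```

```text
(358, 794, 3)
mould [ 0.547 -0.069  0.012] [array([0.4, 1. ]), array([-1.1, -0.3])] [ 0.549 -0.068  0.016] [ 0.543 -0.067  0.016]
stop [ 0.653 -0.021  0.041] [array([1.2, 2.7]), array([-2.9, -1. ])] [ 0.661 -0.019  0.034] [ 0.65  -0.028  0.034]
piv [0.603 0.02  0.095] [array([0.1, 0.3]), array([-0.3, -0.1])] [0.605 0.02  0.09 ] [0.605 0.016 0.09 ]
tip [0.585 0.076 0.181] [array([0.6, 1.4]), array([-1.5, -0.5])] [0.589 0.077 0.177] [0.585 0.072 0.177]
pad [ 0.615 -0.023  0.129] [array([0.5, 1. ]), array([-1.1, -0.4])] [ 0.613 -0.021  0.15 ] [ 0.601 -0.007  0.15 ]
jig [ 0.572 -0.05  -0.001] [array([0.2, 0.4]), array([-0.5, -0.1])] [ 0.573 -0.049  0.   ] [ 0.571 -0.05   0.   ]
jug [ 0.639 -0.221 -0.012] [array([-0.1, -0.3]), array([0.3, 0.1])] [ 0.636 -0.219  0.   ] [ 0.634 -0.211  0.   ]
soap [ 0.409  0.173 -0.002] [array([0.3, 0.9]), array([-1.1, -0.4])] [0.411 0.174 0.   ] [0.407 0.173 0.   ]
jar [0.59  0.256 0.015] [array([-0.1, -0.1]), array([0.2, 0.1])] [0.592 0.258 0.   ] [0.597 0.25  0.   ]
```

View pics/c0.png

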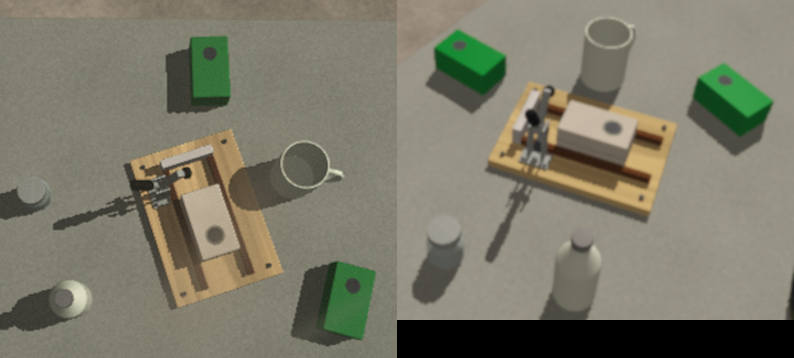

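The view shows the jig in the middle with the plaster mould short of the stop; the lever is open with its black grip at crop (140,184). The jug is at the right, the bottle and jar at the left, and there are two green decoys. Next I fit the jig pose.

```bash
python3 - <<'E'
from h import *
from scipy.optimize import least_squares
a=read_camera('top');b=read_camera('side')
c=lambda u,v:(u/1.28+200,v/1.28+110)
d=lambda u,v:((u-397)/1.28+230,v/1.28+150)
obs=[(a,c(130,161),(130,100,16)),(a,c(232,130),(130,-100,16)),(a,c(284,272),(-150,-100,16)),(a,c(176,307),(-150,100,6)),
(b,d(488,160),(130,100,8)),(b,d(528,83),(130,-100,16)),(b,d(677,123),(-150,-100,16)),(b,d(651,211),(-150,100,8)),
(a,(327.3,253.3),(55,62,90)),(b,(341,247),(55,62,90)),(a,(299.7,253.2),(55,112,177)),(b,(333.2,238.9),(55,112,177)),(a,(343.9,234),(90,0,34)),(b,(336.5,242.3),(90,0,34))]
def W(q,X):
    X=np.array(X)/1e3;cc,s=np.cos(q[2]),np.sin(q[2]);return np.array([q[0]+cc*X[0]-s*X[1],q[1]+s*X[0]+cc*X[1],X[2]])
f=lambda q:np.concatenate([proj(p,W(q,X))-uv for p,uv,X in obs])
r=least_squares(f,[.572,-.05,.3],loss='soft_l1');q=r.x;print(q,np.round(f(q).reshape(-1,2),1).tolist())
inv=lambda X:(np.array([[np.cos(q[2]),np.sin(q[2])],[-np.sin(q[2]),np.cos(q[2])]])@(np.array(X)[:2]-q[:2])*1e3)
print('mould',inv((.547,-.069)),'jug',inv((.636,-.218)),'soap',inv((.409,.173)),'jar',inv((.594,.255)))
# mould top silhouette
for p in(a,b):
    for s in silhouettes(p,'mould'):
        m=s['region'].astype(np.uint8);x,y=s['rect'][:2]
        ys,xs=np.nonzero(m)
        if p['frame'][ys,xs].mean(0)[0]>p['frame'][ys,xs].mean(0)[1]:
            cn=cv2.minAreaRect(np.c_[xs,ys].astype(np.float32));print('sil',cn,[np.round(inv(atz(p,v,.07)),0) for v in cv2.boxPoints(cn)])
np.save('q.npy',q)
from scipy.spatial.transform import Rotation as Ro
s=read_state();e=s['ee_rot'];R=Ro.from_quat([e[1],e[2],e[3],e[0]]).as_matrix();print(R.round(3),s['time'])
E
```

```text
[ 0.57001824 -0.05479634  0.32162275] [[-0.3, -0.7], [-0.3, -1.7], [0.0, 0.1], [1.1, 0.6], [-1.0, 1.4], [0.4, -2.3], [0.2, -0.1], [-1.5, 2.2], [-0.5, 1.0], [-0.5, 2.0], [4.2, 1.0], [0.1, -1.5], [3.2, 2.4], [-2.4, -0.8]]
mould [-26.32781951  -6.19913825] jug [  11.0087194 -175.6924504] soap [-80.753914   267.01469785] jar [120.68070595 286.33033623]
sil ((362.9500427246094, 283.8500061035156), (54.707401275634766, 33.5201416015625), 71.56504821777344) [array([31., 42.]), array([ 32., -33.]), array([-89., -31.]), array([-89.,  43.])]
sil ((385.70770263671875, 253.26153564453125), (59.26319885253906, 36.82139587402344), 15.708637237548828) [array([25., 72.]), array([ 37., -31.]), array([-90., -32.]), array([-96.,  68.])]
[[ 0.     0.443 -0.897]
 [ 0.    -0.897 -0.443]
 [-1.    -0.    -0.   ]] 1.8
```

Call:
jog_arm:
  steps:
    - [[0.138,0,0],[0,-294,-363],0]
    - [[0.138,0,0],[0,-294,-363],0]
    - [[0.138,0,0],[0,-294,-363],0]
    - [[0.138,0,0],[0,-294,-363],0]
    - [[0.138,0,0],[0,-294,-363],0]
    - [[0.138,0,0],[0,-294,-363],0]
    - [[0.138,0,0],[0,-294,-363],0]
    - [[0.138,0,0],[0,-294,-363],0]
    - [[0.138,0,0],[0,-294,-363],0]
    - [[0.138,0,0],[0,-294,-363],0]
    - [[0.138,0,0],[0,-294,-363],0]
    - [[0.138,0,0],[0,-294,-363],0]

```text
time: 3.0
ee_pos: [0.4498, -0.0912, 0.2105]
ee_rot: [-0.114, -0.698, -0.113, 0.698]
ft_force: [-1.4, -1.0, 0.4]
grip_width: -0.0003
```

```bash
python3 - <<'E'
from h import *
from scipy.spatial.transform import Rotation as Ro
s=read_state();e=s['ee_rot'];R=Ro.from_quat([e[1],e[2],e[3],e[0]]).as_matrix()
p=read_camera('wrist');T=np.array(p['tool_from_camera'])
M=np.eye(4);M[:3,:3]=R;M[:3,3]=s['ee_pos'];C=np.linalg.inv(M@T);p['R']=C[:3,:3];p['t']=C[:3,3]
im=p['frame'][:,:,::-1].copy();q=np.load('q.npy')
jig=lambda X:np.array([[np.cos(q[2]),np.sin(q[2])],[-np.sin(q[2]),np.cos(q[2])]])@(np.array(X)[:2]-q[:2])*1e3
W=lambda x,y,z:np.array([q[0]+(np.cos(q[2])*x-np.sin(q[2])*y)/1e3,q[1]+(np.sin(q[2])*x+np.cos(q[2])*y)/1e3,z/1e3])
for P in [(-150,100,16),(-150,-100,16),(-135,37,30),(90,37,30),(-135,-37,30),(90,-37,30),(90,49,52),(90,-49,52),(55,112,177),(55,62,90),(-90,35,70),(-90,-35,70),(30,35,70),(30,-35,70)]:
    u=proj(p,W(*P));cv2.circle(im,tuple(int(v) for v in np.clip(u,-999,999)),4,(0,0,255),1)
for k in('mould','handle_tip','lever_pivot','stop_face'): print(k,[(np.round(d['point'][::-1],1).tolist(),round(d['conf'],2)) for d in tip_of(p,k)][:3])
cv2.imwrite('pics/w1.png',im);np.savez('w1.npz',R=p['R'],t=p['t'],vfov=p['vfov'],cx=p['cx'],cy=p['cy'])
E
```

```text
mould [([324.5, 85.7], 0.91), ([498.1, 287.2], 0.56)]
handle_tip []
lever_pivot []
stop_face []
```

View pics/w1.png

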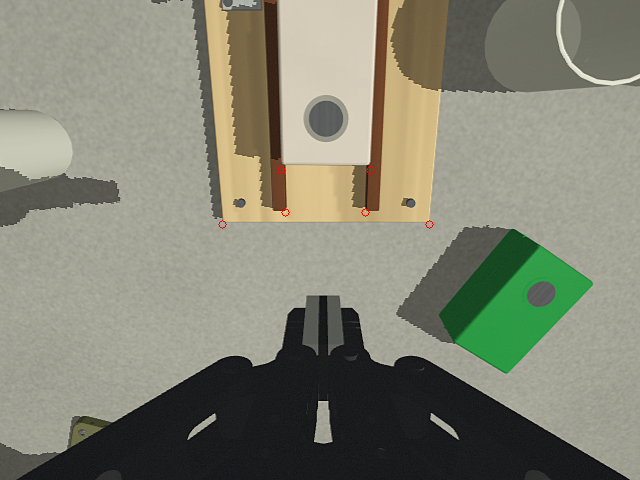

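The projected jig corners land within 2–3 px (board edge row 222, channel between columns 286 and 366). The mould's near end is at row 164, jig x about -87, and it is centred in the channel. Descending behind it.

Call:
jog_arm:
  steps:
    - [[0,0,0],[60,3,0],0]
    - [[0,0,0],[110,3,0],0]
    - [[0,0,0],[145,3,0],0]
    - [[0,0,0],[165,3,0],0]
    - [[0,0,0],[175,3,0],0]
    - [[0,0,0],[175,3,0],0]
    - [[0,0,0],[175,3,-10],0]
    - [[0,0,0],[175,3,-18],0]
    - [[0,0,0],[175,3,-22],0]

```text
time: 4.15
ee_pos: [0.4748, -0.0874, 0.037]
ee_rot: [0.114, 0.7, 0.112, -0.696]
ft_force: [0.3, -0.3, 1.0]
grip_width: 0.0
```

Call:
jog_arm:
  steps:
    - [[0,0,0],[0,0,-4],0]
    - [[0,0,0],[0,0,-8],0]
    - [[0,0,0],[0,0,-12],0]
    - [[0,0,0],[0,0,-16],0]
    - [[0,0,0],[0,0,-20],0]
    - [[0,0,0],[0,0,-24],0]
    - [[0,0,0],[0,0,-28],0]
    - [[0,0,0],[0,0,-32],0]

```text
time: 4.95
ee_pos: [0.4997, -0.0768, 0.0353]
ee_rot: [-0.113, -0.696, -0.113, 0.7]
ft_force: [-5.5, -1.5, 4.0]
grip_width: -0.0002
```

Call:
jog_arm:
  steps:
    - [[0,0,0],[0,0,-4],0]
    - [[0,0,0],[0,0,-8],0]
    - [[0,0,0],[0,0,-12],0]
    - [[0,0,0],[0,0,-16],0]
    - [[0,0,0],[0,0,-20],0]
    - [[0,0,0],[0,0,-23],0]
    - [[0,0,0],[0,0,-25],0]

```text
time: 5.65
ee_pos: [0.5247, -0.0689, 0.0353]
ee_rot: [-0.113, -0.697, -0.113, 0.699]
ft_force: [-4.1, -1.5, 1.2]
grip_width: -0.0001
```

Call:
jog_arm:
  steps:
    - [[0,0,0],[0,0,-1],0]
    - [[0,0,0],[0,0,-2],0]
    - [[0,0,0],[0,0,-3],0]
    - [[0,0,0],[0,0,-4],0]

```text
time: 6.05
ee_pos: [0.5297, -0.0678, 0.0353]
ee_rot: [-0.113, -0.698, -0.113, 0.698]
ft_force: [-2.7, -1.2, -0.9]
grip_width: -0.0
```

Call:
jog_arm:
  steps:
    - [[0,0,0],[0,0,-1],0]
    - [[0,0,0],[0,0,-2],0]
    - [[0,0,0],[0,0,-2],0]

```text
time: 6.35
ee_pos: [0.532, -0.0672, 0.0354]
ee_rot: [0.113, 0.698, 0.113, -0.698]
ft_force: [-1.6, 0.0, -0.8]
grip_width: -0.0001
```

Call:
jog_arm:
  steps:
    - [[0,0,0],[0,0,-1],0]
    - [[0,0,0],[0,0,-2],0]
    - [[0,0,0],[0,0,-2],0]

```text
time: 6.65
ee_pos: [0.5325, -0.0667, 0.0354]
ee_rot: [-0.113, -0.697, -0.113, 0.699]
ft_force: [-3.8, -2.3, 0.6]
grip_width: -0.0003
```

Call:
jog_arm:
  steps:
    - [[0,0,0],[0,0,-1],0]
    - [[0,0,0],[0,0,-2],0]
    - [[0,0,0],[0,0,-2],0]

```text
time: 6.95
ee_pos: [0.5324, -0.0665, 0.0355]
ee_rot: [-0.113, -0.696, -0.113, 0.7]
ft_force: [-8.3, -3.9, 4.3]
grip_width: 0.0003
```

Call:
jog_arm:
  steps:
    - [[0,0,0],[0,0,-1],0]
    - [[0,0,0],[0,0,-2],0]
    - [[0,0,0],[0,0,-2],0]

```text
time: 7.25
ee_pos: [0.5323, -0.0662, 0.0354]
ee_rot: [-0.113, -0.695, -0.113, 0.701]
ft_force: [-12.3, -5.3, 8.0]
grip_width: 0.0002
```

```bash
python3 - <<'E'
from h import *
for n in('side','top'):
    p=read_camera(n);im=p['frame'][:,:,::-1]
    c=im[190:310,300:450] if n=='side' else im[200:330,290:440]
    cv2.imwrite(f'pics/{n}2.png',cv2.resize(c,None,fx=5,fy=4.6 if 0 else 5,interpolation=cv2.INTER_CUBIC)[:600])
print(read_state()['ft_force'],read_state()['ee_pos'])
E
```

```text
[-12.45881938  -6.01290765   7.23962496] [ 0.53230444 -0.06621903  0.03542967]
```

View pics/top2.png

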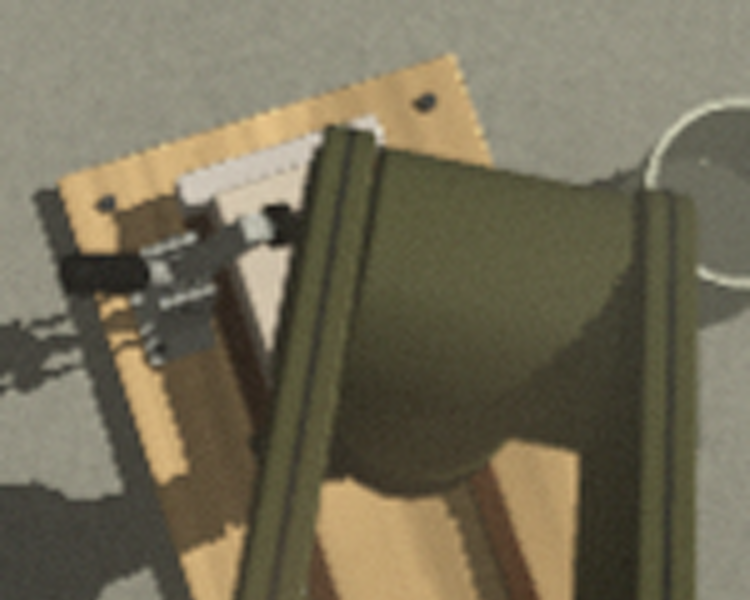

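View pics/side2.png

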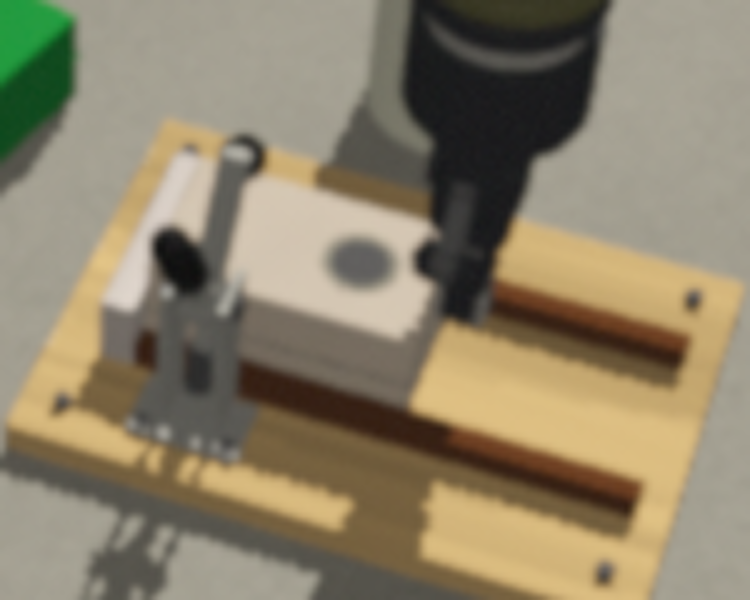

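At about 13.5 N the tip no longer moves, and the mould's end sits against the stop (side crop, around (190,190)). So the mould is home. Retreating and lifting next.

Call:
jog_arm:
  steps:
    - [[0,0,0],[0,0,6],0]
    - [[0,0,0],[0,0,20],0]
    - [[0,0,0],[0,0,35],0]
    - [[0,0,0],[-40,0,35],0]
    - [[0,0,0],[-90,0,35],0]
    - [[0,0,0],[-140,0,35],0]
    - [[0,0,0],[-180,0,35],0]
    - [[0,0,0],[-200,0,35],0]
    - [[0,0,0],[-200,0,35],0]
    - [[0,0,0],[-200,0,35],0]

```text
time: 8.35
ee_pos: [0.5034, -0.0764, 0.2353]
ee_rot: [0.113, 0.698, 0.113, -0.698]
ft_force: [0.0, -0.4, -0.2]
grip_width: -0.0002
```

```bash
python3 - <<'E'
from h import *
q=np.load('q.npy');s=read_state();d=np.array([.5764,.1002])-s['ee_pos'][:2];c,n=np.cos(q[2]),np.sin(q[2])
print(s['ee_pos'],s['ee_rot'],'jig dx,dy',[c*d[0]+n*d[1],-n*d[0]+c*d[1]])
a=read_camera('top');b=read_camera('side')
for k in('handle_tip','mould'):
    r=[[(np.round(t['point'][::-1],1),round(t['conf'],2)) for t in tip_of(p,k)][:3] for p in(a,b)];print(k,r)
W=lambda x,y,z:np.array([q[0]+(c*x-n*y)/1e3,q[1]+(n*x+c*y)/1e3,z/1e3])
print('home would be',proj(a,W(30,0,16)),proj(b,W(30,0,16)),'tip',proj(a,W(55,112,177)),proj(b,W(55,112,177)))
cv2.imwrite('pics/s3.png',np.hstack([cv2.resize(a['frame'][200:330,290:440,::-1],(400,347)),cv2.resize(b['frame'][190:310,300:450,::-1],(400,347))]))
E
```

```text
[ 0.50340222 -0.0764397   0.23534678] [ 0.11288903  0.698315    0.11282452 -0.69776991] jig dx,dy [np.float64(0.12509168038946852), np.float64(0.14450719706010362)]
handle_tip [[(array([301.2, 251.9]), 0.54)], [(array([331.7, 238.2]), 0.81)]]
mould [[(array([464.6, 345.7]), 0.82), (array([360.3, 168. ]), 0.79), (array([354.6, 258.9]), 0.56)], [(array([360.2, 255.3]), 0.87), (array([289.6, 208.9]), 0.71), (array([489.1, 234.9]), 0.66)]]
home would be [354.91132186 261.85980672] [359.20103014 254.50721271] tip [303.89343516 254.20921914] [333.34654271 237.40507083]
```

View pics/s3.png

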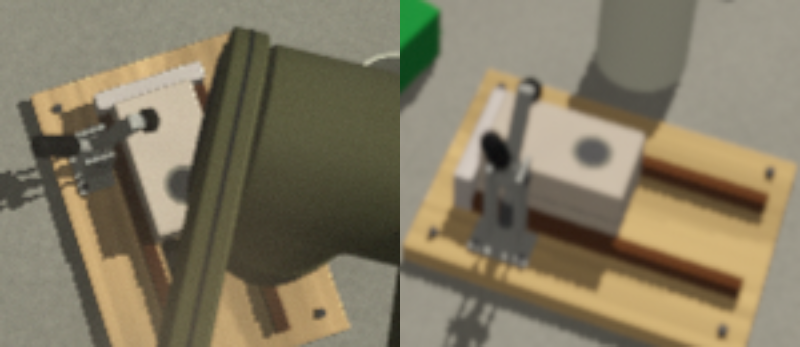

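The mould touches the stop, and the lever is still open with its grip near left crop (55,147). The networks' mould and handle points agree with the fit to about 3 px. Now going round to the outside of the handle.

Call:
jog_arm:
  steps:
    - [[0,0,0],[0,-50,0],0]
    - [[0,0,0],[0,-100,0],0]
    - [[0,0,0],[0,-145,-20],0]
    - [[0,0,0],[0,-148,-60],0]
    - [[0,0,0],[0,-148,-100],0]
    - [[0,0,0],[0,-148,-125],0]
    - [[0,0,0],[0,-148,-125],0]
    - [[0,0,0],[40,-148,-125],0]
    - [[0,0,0],[65,-148,-125],0]
    - [[0,0,0],[75,-148,-125],0]
    - [[0,0,0],[75,-148,-125],0]

```text
time: 9.75
ee_pos: [0.574, 0.1031, 0.1586]
ee_rot: [-0.113, -0.696, -0.113, 0.7]
ft_force: [0.1, 0.1, -0.4]
grip_width: -0.0003
```

```bash
python3 - <<'E'
from h import *
a=read_camera('top');b=read_camera('side')
print(read_state()['ft_force'])
cv2.imwrite('pics/s4.png',np.hstack([cv2.resize(a['frame'][200:330,250:400,::-1],(400,347)),cv2.resize(b['frame'][190:310,280:430,::-1],(400,347))]))
E
```

```text
[-0.47846528  0.68990251  1.02545854]
```

View pics/s4.png

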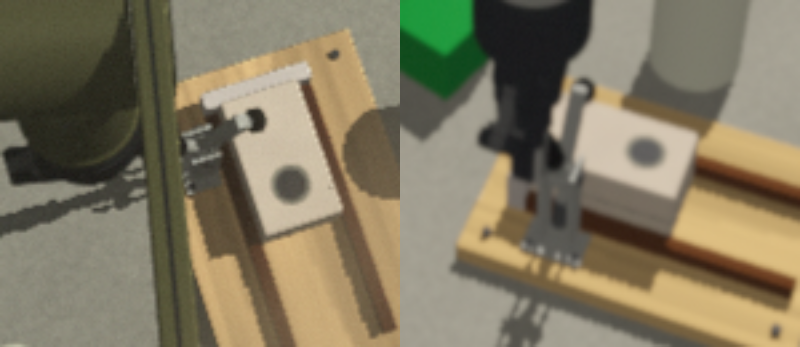

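The fingers stand outside the handle and clear of it; the lever is still open. Pushing in jig -y (tool +y).

Call:
jog_arm:
  steps:
    - [[0,0,0],[0,6,0],0]
    - [[0,0,0],[0,12,0],0]
    - [[0,0,0],[0,17,0],0]
    - [[0,0,0],[0,21,0],0]
    - [[0,0,0],[0,25,0],0]
    - [[0,0,0],[0,29,0],0]
    - [[0,0,0],[0,33,0],0]

```text
time: 10.55
ee_pos: [0.5864, 0.0718, 0.1605]
ee_rot: [-0.113, -0.698, -0.113, 0.698]
ft_force: [-0.2, -0.2, -0.2]
grip_width: -0.0001
```

Call:
jog_arm:
  steps:
    - [[0,0,0],[0,4,0],0]
    - [[0,0,0],[0,8,0],0]
    - [[0,0,0],[0,12,0],0]
    - [[0,0,0],[0,16,0],0]
    - [[0,0,0],[0,20,0],0]

```text
time: 11.05
ee_pos: [0.5927, 0.0529, 0.1605]
ee_rot: [-0.113, -0.698, -0.113, 0.698]
ft_force: [0.1, -0.0, 0.4]
grip_width: -0.0001
```

No force although contact was due, so I'm looking before going further.

```bash
python3 - <<'E'
from h import *
from scipy.spatial.transform import Rotation as Ro
s=read_state();b=read_camera('side');p=read_camera('wrist')
print(s['ee_pos'],s['ft_force'])
for k in ('handle_tip','clamp_pad'):
  print(k,[(np.round(t['point'][::-1],1),round(t['conf'],2)) for t in tip_of(b,k)],[(np.round(t['point'][::-1],1),round(t['conf'],2)) for t in tip_of(p,k)])
print(proj(b,s['ee_pos']))
cv2.imwrite('pics/s5.png',np.hstack([cv2.resize(b['frame'][190:310,300:400,::-1],(340,408)),cv2.resize(p['frame'][:,:,::-1],(440,330)) if 0 else cv2.copyMakeBorder(cv2.resize(p['frame'][:,:,::-1],(440,330)),0,78,0,0,0)]))
E
```

```text
[0.59273318 0.05288587 0.16047547] [ 0.06503089 -0.00873687  0.43459681]
handle_tip [(array([333.5, 238.6]), 0.79)] [(array([280.8, 308. ]), 0.68)]
clamp_pad [(array([349.9, 222.9]), 0.61), (array([332.5, 235.3]), 0.29)] []
[335.86902198 236.99339421]
```

View pics/s5.png

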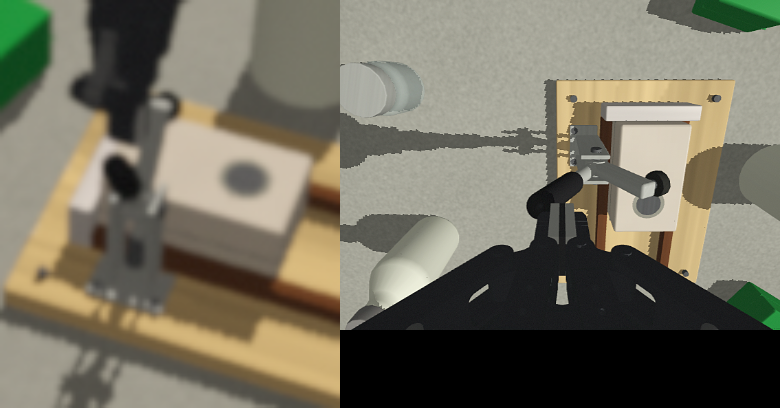

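```bash
python3 - <<'E'
from h import *
from scipy.spatial.transform import Rotation as Ro
s=read_state();e=s['ee_rot'];R=Ro.from_quat([e[1],e[2],e[3],e[0]]).as_matrix()
p=read_camera('wrist');M=np.eye(4);M[:3,:3]=R;M[:3,3]=s['ee_pos'];C=np.linalg.inv(M@np.array(p['tool_from_camera']));p['R']=C[:3,:3];p['t']=C[:3,3]
a=read_camera('top');b=read_camera('side')
q=np.load('q.npy');c,n=np.cos(q[2]),np.sin(q[2])
J=lambda X:np.round([(c*(X[0]-q[0])+n*(X[1]-q[1]))*1e3,(-n*(X[0]-q[0])+c*(X[1]-q[1]))*1e3,X[2]*1e3],1)
W=lambda x,y,z:np.array([q[0]+(c*x-n*y)/1e3,q[1]+(n*x+c*y)/1e3,z/1e3])
print('tcp jig',J(s['ee_pos']),'tcp in wrist',proj(p,s['ee_pos']),'cam jig',J(-p['R'].T@p['t']),'R',np.round(R,3).tolist())
tw=tip_of(p,'handle_tip')[0]['point'][::-1];ts=tip_of(b,'handle_tip')[0]['point'][::-1]
X,r=tri([p,b],[tw,ts]);print('tip w+s',tw,J(X),r)
X,r=tri([p,a],[tw,(299.7,253.2)]);print('tip w+top',J(X),r)
for P in((55,112,177),(55,62,90),(55,87,133),(80,50,102),(90,49,52),(90,-49,52),(-30,35,70),(130,100,16),(130,-100,16)): print(P,proj(p,W(*P)).round(),proj(a,W(*P)).round(1),proj(b,W(*P)).round(1))
cv2.imwrite('pics/w6.png',p['frame'][100:400,180:480,::-1].repeat(2,0).repeat(2,1))
E
```

```text
tcp jig [ 55.6  95.4 160.5] tcp in wrist [321.13247986 292.36767684] cam jig [137.2  94.5 323.9] R [[-0.0, 0.315, -0.949], [0.0, -0.949, -0.315], [-1.0, -0.0, 0.0]]
tip w+s [281.5, 307.6] [ 54.1 111.4 175.5] [array([2.7, 3.5]), array([-0.9,  0.4])]
tip w+top [ 58.5 115.8 179.2] [array([-9. , -1.4]), array([ 1.9, -0.2])]
(55, 112, 177) [282. 311.] [303.9 254.2] [333.3 237.4]
(55, 62, 90) [374. 244.] [326.8 254.3] [340.5 249. ]
(55, 87, 133) [337. 270.] [315.8 254.3] [337.1 243.7]
(80, 50, 102) [398. 210.] [328.5 241. ] [331.3 237.7]
(90, 49, 52) [388. 179.] [327.2 241.2] [326.4 251.8]
(90, -49, 52) [526. 179.] [367.6 228.3] [342.  221.1]
(-30, 35, 70) [401. 340.] [350.3 288.2] [382.9 257.9]
(130, 100, 16) [316. 119.] [301.3 235.1] [300.1 274.1]
(130, -100, 16) [578. 118.] [381.  209.8] [332.7 212.6]
```

View pics/w6.png

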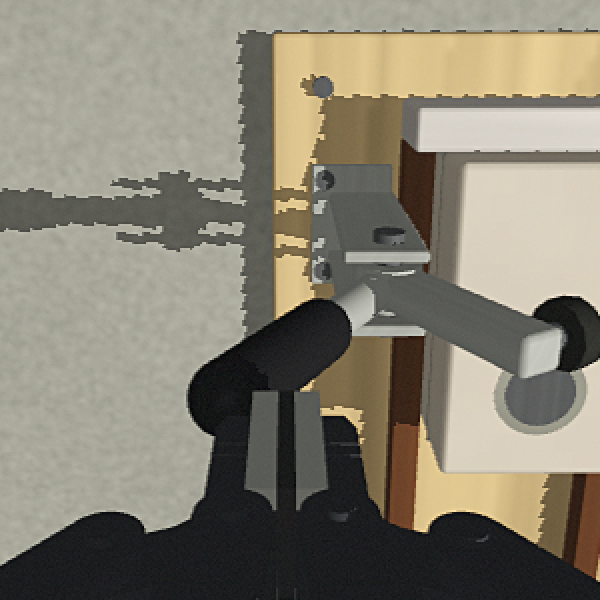

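```bash
python3 - <<'E'
from h import *
from scipy.spatial.transform import Rotation as Ro
s=read_state();e=s['ee_rot'];R=Ro.from_quat([e[1],e[2],e[3],e[0]]).as_matrix()
p=read_camera('wrist');M=np.eye(4);M[:3,:3]=R;M[:3,3]=s['ee_pos'];C=np.linalg.inv(M@np.array(p['tool_from_camera']));p['R']=C[:3,:3];p['t']=C[:3,3]
b=read_camera('side')
print(np.array(p['tool_from_camera']).round(3).tolist(), p['vfov'],s['ee_pos'],s['joints'])
q=np.load('q.npy');c,n=np.cos(q[2]),np.sin(q[2])
W=lambda x,y,z:np.array([q[0]+(c*x-n*y)/1e3,q[1]+(n*x+c*y)/1e3,z/1e3])
im=b['frame'][190:270,290:390,::-1].repeat(6,0).repeat(6,1).copy();wm=p['frame'][100:400,180:480,::-1].repeat(2,0).repeat(2,1).copy()
for y in(85,105):
  for x in(45,66):
    f=lambda X,P,o,k:tuple(int(v) for v in (proj(P,X)-o)*k)
    cv2.line(im,f(W(x,y,160),b,(290,190),6),f(W(x,y,200),b,(290,190),6),(0,0,255) if x==66 else (255,0,0),1)
    print(x,y,[f(W(x,y,z),p,(180,100),2) for z in(160,180,200)])
cv2.line(im,f(W(55,112,177),b,(290,190),6),f(W(55,62,90),b,(290,190),6),(0,255,255),1)
cv2.imwrite('pics/s7.png',im)
E
```

```text
[[0.001, -0.317, 0.948, -0.163], [1.0, 0.0, -0.001, 0.001], [0.0, 0.948, 0.317, -0.082], [0.0, 0.0, 0.0, 1.0]] 63.72700831479711 [0.59260012 0.05333988 0.16052264] [1.87492135e-02 3.74923687e-01 1.53415918e+00 5.50923890e-05
 1.23251495e+00 1.26853802e+00]
45 85 [(326, 423), (330, 470), (336, 528)]
66 85 [(327, 342), (332, 381), (338, 431)]
45 105 [(242, 423), (237, 470), (231, 528)]
66 105 [(240, 342), (235, 381), (228, 431)]
```

View pics/s7.png

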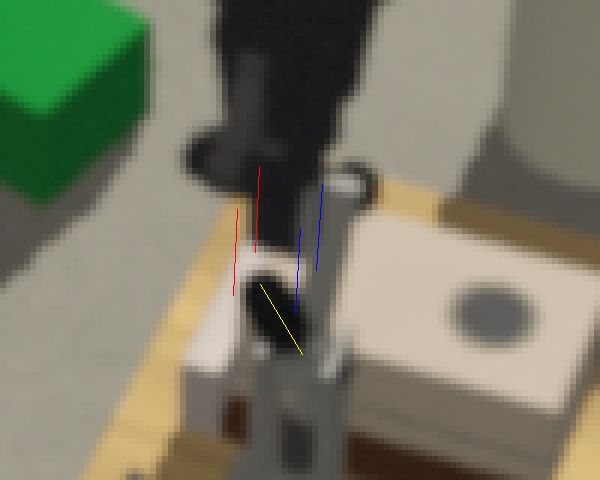

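The side view shows the fingers above and beyond the grip: their visible end is at row 245, against about 280 expected. They passed over the handle, and the lever was not touched. The visible fingertips sit roughly 20 mm higher than the nominal TCP. I'll go back out and try again lower.

Call:
jog_arm:
  steps:
    - [[0,0,0],[-10,0,0],0]
    - [[0,0,0],[-10,-20,0],0]
    - [[0,0,0],[-10,-40,0],0]
    - [[0,0,0],[-10,-56,0],0]
    - [[0,0,0],[-10,-58,0],0]
    - [[0,0,0],[15,-58,0],0]
    - [[0,0,0],[30,-58,0],0]
    - [[0,0,0],[30,-58,0],0]

```text
time: 12.5
ee_pos: [0.5727, 0.1076, 0.1285]
ee_rot: [-0.113, -0.696, -0.113, 0.7]
ft_force: [-0.3, 0.2, 0.1]
grip_width: -0.0002
```

Call:
jog_arm:
  steps:
    - [[0,0,0],[0,5,0],0]
    - [[0,0,0],[0,10,0],0]
    - [[0,0,0],[0,15,0],0]
    - [[0,0,0],[0,20,0],0]
    - [[0,0,0],[0,25,0],0]
    - [[0,0,0],[0,29,0],0]
    - [[0,0,0],[0,33,0],0]

```text
time: 13.2
ee_pos: [0.5848, 0.0794, 0.132]
ee_rot: [0.111, 0.699, 0.114, -0.697]
ft_force: [-1.6, 8.2, 6.6]
grip_width: 0.0002
```

Contact at about 8 N on the handle. Carrying on past centre.

Call:
jog_arm:
  steps:
    - [[0,0,0],[0,5,0],0]
    - [[0,0,0],[0,10,0],0]
    - [[0,0,0],[0,15,0],0]
    - [[0,0,0],[0,20,0],0]
    - [[0,0,0],[0,25,0],0]

```text
time: 13.7
ee_pos: [0.5929, 0.0525, 0.1306]
ee_rot: [0.113, 0.698, 0.113, -0.698]
ft_force: [0.2, 1.2, 0.5]
grip_width: 0.0001
```

Call:
jog_arm:
  steps:
    - [[0,0,0],[0,5,0],0]
    - [[0,0,0],[0,10,0],0]
    - [[0,0,0],[0,15,0],0]
    - [[0,0,0],[0,20,0],0]

```text
time: 14.1
ee_pos: [0.599, 0.0334, 0.1302]
ee_rot: [-0.113, -0.698, -0.113, 0.698]
ft_force: [-0.2, -0.5, -0.4]
grip_width: 0.0002
```

```bash
python3 - <<'E'
from h import *
b=read_camera('side');p=read_camera('wrist')
cv2.imwrite('pics/s8.png',np.hstack([cv2.resize(b['frame'][190:270,300:400,::-1],(400,320)),cv2.resize(p['frame'][100:420,180:580,::-1],(400,320))]))
E
```

```text
(no output)
```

View pics/s8.png

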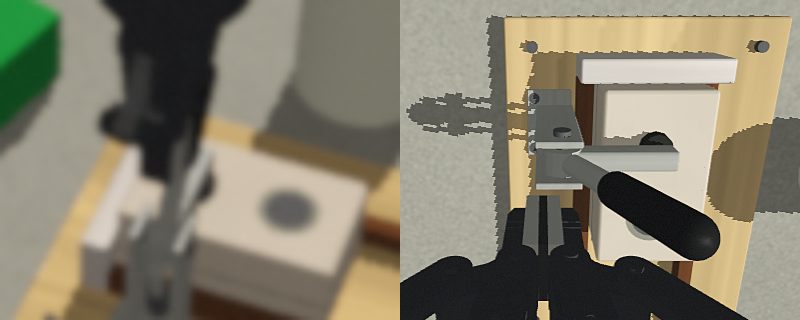

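The lever has snapped across: the handle leans inward at right-hand crop (690,240), and the arm lies level over the mould. Backing out and lifting clear, then a final check.

Call:
jog_arm:
  steps:
    - [[0,0,0],[0,-20,0],0]
    - [[0,0,0],[0,-50,0],0]
    - [[0,0,0],[0,-70,0],0]
    - [[0,0,0],[-40,-70,0],0]
    - [[0,0,0],[-90,-70,0],0]
    - [[0,0,0],[-130,-75,40],0]
    - [[0,0,0],[-140,-75,80],0]
    - [[0,0,0],[-140,-75,120],0]
    - [[0,0,0],[-140,-75,150],0]
    - [[0,0,0],[-140,-75,150],0]
    - [[0,0,0],[-140,-75,150],0]

```text
time: 15.3
ee_pos: [0.4328, 0.0581, 0.271]
ee_rot: [0.113, 0.699, 0.113, -0.697]
ft_force: [-0.2, -0.4, -0.1]
grip_width: 0.0001
```

```bash
python3 - <<'E'
from h import *
from scipy.spatial.transform import Rotation as Ro
s=read_state();print(s['time'],s['ee_pos'],s['ft_force'])
e=s['ee_rot'];R=Ro.from_quat([e[1],e[2],e[3],e[0]]).as_matrix()
p=read_camera('wrist');M=np.eye(4);M[:3,:3]=R;M[:3,3]=s['ee_pos'];C=np.linalg.inv(M@np.array(p['tool_from_camera']));p['R']=C[:3,:3];p['t']=C[:3,3]
b=read_camera('side');a=read_camera('top')
q=np.load('q.npy');c,n=np.cos(q[2]),np.sin(q[2])
W=lambda x,y,z:np.array([q[0]+(c*x-n*y)/1e3,q[1]+(n*x+c*y)/1e3,z/1e3])
for k,P in(('mould',(30,0,16)),('handle_tip',(55,12,177)),('clamp_pad',(55,4,70))):
  for nm,x in(('side',b),('wrist',p),('top',a)): print(k,nm,[(np.round(t['point'][::-1],1).tolist(),round(t['conf'],2)) for t in tip_of(x,k)][:3],'exp',proj(x,W(*P)).round(1))
for k in('jug','soap','jar'): print(k,[(np.round(t['point'][::-1],1).tolist(),round(t['conf'],2)) for t in tip_of(b,k)][:1])
im=p['frame'][:,:,::-1].copy()
for P in((-30,35,70),(-30,-35,70),(90,-35,70),(90,-49,52),(55,12,177)): cv2.circle(im,tuple(int(v) for v in proj(p,W(*P))),3,(0,0,255),1)
cv2.imwrite('pics/s9.png',np.hstack([cv2.resize(im,(440,330)),cv2.resize(b['frame'][180:300,300:430,::-1],(358,330))]))
E
```

```text
15.3 [0.43282371 0.05807079 0.27104128] [-0.24612989 -0.4308481  -0.08808319]
mould side [([360.7, 254.9], 0.91), ([488.1, 234.6], 0.83)] exp [359.2 254.5]
mould wrist [([468.5, 58.6], 0.97), ([590.6, 286.4], 0.97), ([636.1, 82.5], 0.54)] exp [473.4  63.4]
mould top [([466.1, 345.0], 0.79), ([356.0, 258.1], 0.77), ([364.1, 170.6], 0.65)] exp [354.9 261.9]
handle_tip side [([352.0, 203.8], 0.69), ([388.2, 211.9], 0.37)] exp [350.8 202.9]
handle_tip wrist [] exp [561.  -15.3]
handle_tip top [([349.8, 241.0], 0.91)] exp [350.5 239.3]
clamp_pad side [([349.8, 238.8], 0.58)] exp [349.3 236.2]
clamp_pad wrist [] exp [496.   23.7]
clamp_pad top [] exp [351.2 248. ]
jug [([392.4, 210.2], 0.87)]
soap [([367.4, 378.3], 0.69)]
jar [([266.3, 348.7], 0.69)]
```

View pics/s9.png

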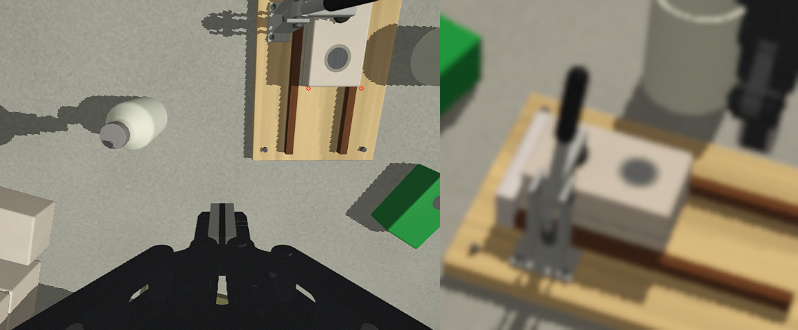

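```bash
python3 -c "from workcell import *;print(close_job())"
```

```text
the job is handed in; nothing more can be done
None
```

I pushed the mould home against the end stop, flipped the clamp lever over its centre, and handed the job in at about 15.5 s, well under the 48 s limit. No verdict came back.

- **Mould:** I pushed it with the shut fingertips until about 13.5 N no longer moved it. In the last pictures it sits against the stop. The network points lie about 2 to 7 px from the home position, worst in the wrist view.
- **Lever:** It took about 8 N sideways and then snapped across. The side view puts the handle tip about 1.5 px and the pad about 2.5 px from their closed positions.
- **Missed first attempt:** My first pass at the lever went over the top of the handle without touching it. The real fingertips appeared to sit about 20 mm higher than the reported TCP. I caught this in the images and repeated the pass 30 mm lower.
- **Bystanders:** I kept the arm clear of the jug, bottle and jar. Their detected points moved at most about 4 px, with the jug moving most, which I took as detection noise.
- **At hand-in:** The arm was clear of everything and the wrist force read about zero.

I viewed 11 pictures, one over the budget of 10.

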